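# Lock and set the key length stop

## Robot

A 6-joint arm with a two-finger parallel gripper is mounted at the origin on the work surface. World frame = base frame: x ahead of the robot, y to its left, z up, the work surface at z = 0. Lengths are in mm, angles in degrees, forces in N, time in s.
With the tool pointing down it reaches from about 300 to 850 mm from the base axis. Payload 4.2 kg.
Tool frame: the origin (TCP) lies at the very end of the fingers, on their centre line; the grasp point (between the pads) lies 19 mm behind it (env.grasp_offset is the distance from the TCP to the grasp point, in mm); z points along the fingers, y is the line along which they close (so a half turn about z gives the same grasp; the last joint's range is limited). The gripper opens to 91 mm and grips with 3 to 60 N. Pads are 32 mm wide; open, the fingers measure 118 mm over their backs; the gripper's body (76 mm by 178 mm) begins 60 mm behind the grasp point.
Start: joints at [71.104, 18.312, 89.639, -0, 72.044, -1.146], TCP at [175.302, 547.643, 213.976] pointing down, gripper open.
Joint ranges: [-177.97, 177.97], [-48.28, 115.42], [12.27, 149.76], [-77.06, 257.06], [2.81, 150.46], [-146.56, 146.56]. Speed limits (degrees/s): [147.25, 147.25, 180, 180, 180, 180].

## Interface

Orientations are given as [roll, pitch, yaw] about the fixed x, y, z axes, in that order (R = Rz(yaw) Ry(pitch) Rx(roll)).
In Python, from workcell import env gives the robot as it stands. The module is installed in compiled form; this text tells all that it offers.
- The arm moves only by the tool send_rows, never from a script. Its argument "motion" is a list of rows, each an object of numbers: "tx", "ty", "tz": the shift along the tool's x, y, z in units of 500 mm (1.0 is 500 mm); "rx", "ry", "rz": the turn, a rotation vector about the tool's x, y, z in units of 30 degrees (1.0 is 30 degrees); "gripper": the closure, from -1 (fully open) to 1 (shut). In form: [{"tx": .., "ty": .., "tz": .., "rx": .., "ry": .., "rz": .., "gripper": ..}, ...]. A call has 1 to 12 rows; each row shifts and turns the commanded pose from where the row before left it, along the tool's axes as they then stand; what a row does not reach is not made up. A row lasts 1/8 s, in which the tool goes at most 62.5 mm and 10.7 degrees, less where a joint would pass 70% of its speed; a pose out of reach is approached as far as the arm can. A call with a number of a shift or a turn outside -1 to 1 is refused whole. A call with a gripper value outside its range is refused whole. The fingers move at their own pace and stop on an object; "grip_force" is the grip in N (left out, the last holds). Time passes only in rows, so rows that do not move let the fingers close. It gives the time, the measured TCP pose, the force, the opening and the grip force at its end, in the units of the state.
- env.state(): the state, without advancing time (a new reading comes with each control period).
- env.grab_frame(name): name is "side" or "top" or "wrist"; returns a dict with "frame" (384x512x3 uint8, red, green, blue), "vertical_fov" (degrees; the focal length in pixels is half the picture's height over the tangent of half this angle, whatever the lens; pixels are square), "cx", "cy" (the principal point, pixels), "k1" (the pictures are not rectified: a ray, as slopes to the right and down, at radius r is drawn at 1 + k1 r^2 times it, then the intrinsics apply), "rvec" (rotation vector, rad) and "tvec" (3), from world to camera coordinates, as OpenCV has them; the wrist camera has in their place "T_tool_cam" (4x4, takes a point from camera to tool coordinates, whose origin is the TCP and whose axes are the flange's). Camera axes: x right, y down, z forward; pixel columns grow to the right and rows downward; lengths in mm; the calibration is good to about 2 mm. A picture is of the moment at which its call begins: read the wrist's pose just before it. There is no depth.
- env.job_done(): hands the job in; it is judged then, once.
The state is a dict: "time_s": time; "qpos": joint angles; "qvel": joint speeds; "effort": joint torques, N m; "ee_pos": TCP position; "ee_rot": TCP orientation; "force": force on the tool from outside, world axes, zero at the start; "torque": the same for the moment, N m; "gripper_width": finger opening in mm; "gripper_force": force on a finger pad.
Only numpy, scipy, OpenCV 4.12 (cv2) and the standard library are available. Lean on these libraries where they do the work, as an engineer would, in place of code of your own. Each camera call takes 0.05 s, during which the arm holds its last target. There are 200 camera calls.

## Task

On the key length stop, turn the lock collar by its upright lug round to the locked mark. Then draw the spring-loaded sliding leg out until its pointer lines up with the index finger of the length mark, and while holding it there swing the cam lever on the leg closed (upright). Keep hold of the leg at the mark and finish like that, still holding it; leave the loose things around alone.

Things in the scene. Friction and masses are not known exactly. Their poses are not given: they have to be found in the camera images.
- bed: Grey fixed bed plate, 250 x 310 x 20 mm (x -130..120, y -100..210 mm). Origin: at table height on the lock collar's upright axis; x along the short edges, y along the long ones, z up. A dark red block (x -25..25, y -55..55, z 45..87 mm, two bolt heads to 91) stands over the collar and guides the sliding leg, which comes out of it along the bed's +y.
- collar (a joint): Lock collar: dark steel ring 98 mm across, 17 mm tall, under the red block, turning about the bed's origin axis; rad. Grows anticlockwise from above, from 0 (unlocked) to a stop at 1.27; the locked mark is at 1.20. Starts between 0 and 0.4, turns with steady friction (about 0.12 N m) and stays where left.
- lug (a point): Top centre of the lug: an upright round steel pin, 12 mm diameter, on an arm of the collar, 78 mm from the collar axis; its top is 95 mm above the table and the free pin goes down to z 38 mm. In the bed frame the lug's direction is (collar value + 2.54) rad from the bed's +x, i.e. on the -x side.
- lock_mark (a point): Top of the locked mark: a small steel block (26 x 10 mm, top 34 mm above the table) fixed on the bed 105 mm from the collar axis, just outside the lug's circle. The collar is locked when the lug, seen from above, lies on the line from collar axis to this block; a thin line on the bed shows it.
- leg: Sliding leg: 16 mm rod with an aluminium fin across its end. Slides only along bed y; +y draws it out (0 to 90 mm). A spring pulls it back in, 2.4 N at rest plus 0.6 N per 10 mm; it springs back if let go, even with the lever closed. Origin: in the fin's mid plane, over the rod axis, at table height; axes as the bed's. At rest it is at bed y = 105 mm.
- fin_grip (a point): Top edge of the fin, mid thickness, at leg x = 78 mm, 85 mm above the table. The fin is an upright plate 12 mm thick (along y), leg x -20..100 mm, 40 to 85 mm above the table. Grip it from above, or straddle it loosely, here at its free +x end, beside the open lever.
- pointer (a point): Tip of the leg's pointer: a thin steel blade at the fin's other end (leg x = -55 mm, 50 mm above the table), in the fin's mid plane.
- mark: Length mark: small steel rider with an upright index finger 3 mm thick, fixed on the bed's ruled strip beside the pointer's path; its top is 76 mm above the table. Origin in its middle, 26 mm above the table, axes as the bed's. The leg is at the mark when pointer and mark have the same y in the bed frame: leg drawn out 25 to 65 mm.
- lever (a joint): Cam lever on the leg: two dark cheeks either side of the fin, black cross bar on top, pivot along y at leg x = 0, 48 mm above the table; rad. 0 = upright = closed (stop at -0.1); open it leans to the fin's free +x end, starts 0.75 to 0.95. Friction some 2 N at the bar; stays where left. Fingers straddling the fin and moving towards -x push the bar and close it.
- lever_bar (a point): Middle of the lever's cross bar: 12 mm diameter, 50 mm long along y, 52 mm from the pivot; so it is at leg x = 52 mm times sin(lever value). 100 mm above the table when closed.
- oil: Bystander: white oil bottle, 48 mm across, 110 mm tall, standing on the table. Origin under its centre.
- brush: Bystander: hand brush lying on the table.
- key: Bystander: brass key, 68 mm long, lying on the table.
- collet: Bystander: dark steel collet, 32 mm across, 34 mm tall, standing on the bed's corner near bed x 85, y -60 mm. Origin under its centre.

How it is judged (in metres and radians):
On the way, in this order (a step that is already met when the one before it is completed fails the run):
1. the collar is turned to its locked mark while the leg is still in (value of joint collar above 1.08 rad and y of leg in the frame of bed below 0.12 m and value of joint lever above 0.5 rad), for 0.2 s.
2. the leg is held at the length mark (within 4 mm) with the lever still open (y of pointer in the frame of mark between -0.004 and 0.004 m and value of joint lever above 0.5 rad and contact force between the fingers and leg above 1 N), for 0.2 s.
At the end, for the whole second after the job is handed in: The collar is locked (1.08 rad or more; mark 1.20, stop 1.27), the cam lever is closed (0.12 rad or less from upright), and the fingers still hold the leg (more than 1 N) with its pointer within 4 mm of the length mark along the bed's y (value of joint collar above 1.08 rad and y of pointer in the frame of mark between -0.004 and 0.004 m and value of joint lever below 0.12 rad and contact force between the fingers and leg above 1 N); the arm keeps its last pose, push and grip.
It fails at once if the lever is closed with the leg away from its mark (more than 10 mm) (value of joint lever below 0.3 rad and (y of pointer in the frame of mark below -0.01 m or y of pointer in the frame of mark above 0.01 m)).
It fails at once if a bystander is moved more than 30 mm (distance of any of oil, brush, key, collet from where it was at the start of the episode above 0.03 m).
It also fails if it takes over 51 s, if anything falls off the work surface, if the arm or the gripper's body presses on something with over 40 N, if the wrist force passes 120 N, or if a joint passes its speed limit or range.

## Working session

There is one attempt and no reset: what is moved stays moved. The work goes in short steps, Python scripts to look and compute and a tool call to move; the robot and the scene stay as the last step left them, time stands still between calls to the robot, and variables do not carry over. Pictures are saved under pics/ and viewed, at most 10 in all, crops included, and the job is handed in when it is done.

Besides the shell and the picture viewer there is one more tool, called as a command line: name --argument value ..., lists and objects as JSON in quotes. send_rows: Moves the arm, as the interface text tells. Shifts and turns lie within -1 to 1; 1 stands for 500 mm of shift or 30 degrees of turn. Its arguments: {"type":"object","properties":{"motion":{"type":"array"},"grip_force":{"type":"number"}},"required":["motion"]}

```bash
mkdir -p pics; cat > h.py <<'E'
import numpy as np, cv2
from workcell import env
from scipy.spatial.transform import Rotation as R
def grab(n):
    s=env.state(); f=env.grab_frame(n); f['s']=s
    h=f['frame'].shape[0]; fo=h/2/np.tan(np.radians(f['vertical_fov'])/2)
    f['K']=np.array([[fo,0,f['cx']],[0,fo,f['cy']],[0,0,1]]); f['D']=np.array([f['k1'],0,0,0.])
    if 'rvec' in f and f['rvec'] is not None:
        Rm=cv2.Rodrigues(np.array(f['rvec'],float))[0]; t=np.array(f['tvec'],float).ravel()
    else:
        T=np.eye(4);T[:3,:3]=R.from_euler('xyz',s['ee_rot'],degrees=True).as_matrix();T[:3,3]=s['ee_pos']
        W=np.linalg.inv(T@np.array(f['T_tool_cam'])); Rm=W[:3,:3];t=W[:3,3]
    f['R']=Rm;f['t']=t
    return f
def ray(f,uv):
    n=cv2.undistortPoints(np.array([[uv]],float),f['K'],f['D']).ravel()
    return -f['R'].T@f['t'], f['R'].T@np.array([n[0],n[1],1])
def onz(f,uv,z):
    c,d=ray(f,uv); return c+d*(z-c[2])/d[2]
def proj(f,P):
    return cv2.projectPoints(np.atleast_2d(np.array(P,float)),cv2.Rodrigues(f['R'])[0],f['t'],f['K'],f['D'])[0].reshape(-1,2)
def save(f,n,crop=None,k=1):
    im=f['frame'][:,:,::-1]
    if crop: x0,y0,x1,y1=crop; im=im[y0:y1,x0:x1]
    cv2.imwrite('pics/'+n,cv2.resize(im,None,fx=k,fy=k,interpolation=cv2.INTER_CUBIC))
E
python3 - <<'E'
from h import *
import pickle
d={}
for n in('top','side','wrist'):
    f=grab(n);save(f,n+'0.png',k=1.5);d[n]=f
    print(n,-f['R'].T@f['t'],f['k1'],f['vertical_fov'])
pickle.dump(d,open('f0.pkl','wb'));print(env.state())
E
```

```text
top [ 395.38277746    4.24752965 1114.18098488] -0.037729398999572644 56.612574298491914
side [ 386.81973638 -698.36730686  874.55069039] -0.09051844654866874 52.37846932167079
wrist [ 98.04961611 573.30558682 383.41678136] -0.060190732584654356 65.4809102568739
{'time_s': 0.15, 'qpos': array([ 7.11040711e+01,  1.83397682e+01,  8.96910642e+01,  1.32767899e-03,
        7.20434580e+01, -1.14602247e+00]), 'qvel': array([ 0.05201984, -0.15740573, -0.18656492, -0.02113485,  0.03821637,
        0.04291554]), 'effort': array([ 1.79213494e-03, -4.12767220e+01, -2.32155061e+01,  7.29023712e-02,
        4.32212523e-02, -9.19941021e-05]), 'ee_pos': array([175.16355467, 547.26261777, 213.34325397]), 'ee_rot': array([-1.79925750e+02, -2.74807388e-03,  1.62249682e+02]), 'force': array([-0.78909513,  0.7110299 ,  1.34683451]), 'torque': array([-0.01082791,  0.00201153,  0.0158363 ]), 'gripper_force': 0.0, 'gripper_width': 91.38484967138406}
```

View pics/top0.png

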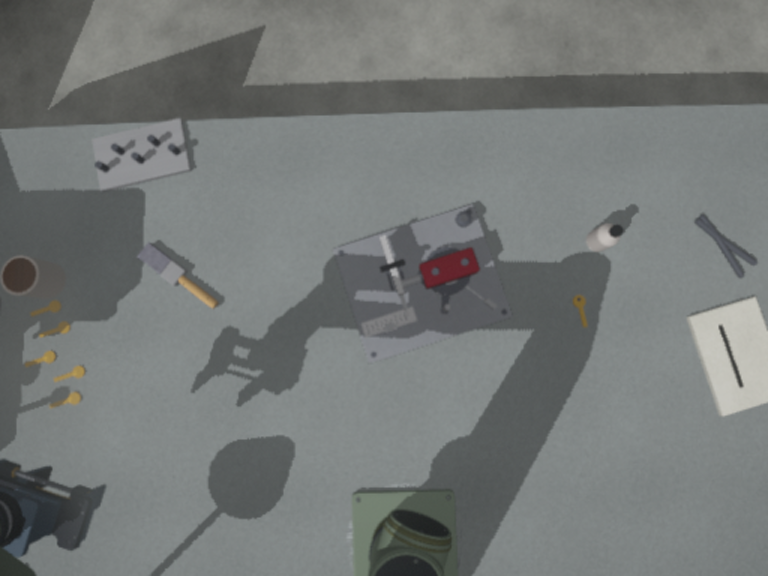

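View pics/side0.png

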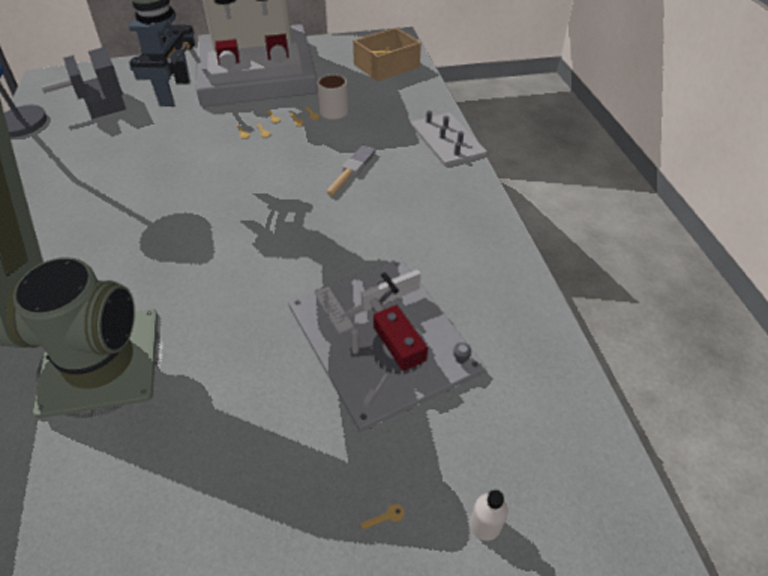

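The top view shows the red block at about (450,268)/1.5, the fin around (392,262), the lug at about (447,305) and the lock line out to (495,305). The index finger isn't clear yet. I'll compute the bed pose and then look from closer.

```bash
python3 - <<'E'
from h import *
import pickle
d=pickle.load(open('f0.pkl','rb'))
for n in('top','side'):
    f=d[n];im=f['frame'].astype(int)
    m=((im[:,:,0]>60)&(im[:,:,0]>2.2*im[:,:,1])&(im[:,:,0]>2*im[:,:,2])).astype(np.uint8)
    if n=='side': m[:180]=0
    k,l,st,c=cv2.connectedComponentsWithStats(m)
    i=1+np.argmax(st[1:,4]);print(n,st[i],c[i])
    if n=='top':
        ct=cv2.findContours((l==i).astype(np.uint8),0,2)[0][0].reshape(-1,2)
        P=np.array([onz(f,p,87)[:2] for p in ct.astype(float)]);r=cv2.minAreaRect(P.astype(np.float32));print(r, cv2.boxPoints(r))
for p in [(340,250),(477,203),(374,354),(504,312),(398,300),(385,235)]:
    print(p,onz(d['top'],(p[0]/1.5,p[1]/1.5),20))
w=d['wrist']; print(w['T_tool_cam'])
E
```

```text
top [280 166  39  25 488] [299.0942623  178.31762295]
((538.62890625, -101.311767578125), (46.242862701416016, 105.23344421386719), 16.299890518188477) [[ 501.6692    -57.2993  ]
 [ 531.20447  -158.30298 ]
 [ 575.5886   -145.32423 ]
 [ 546.05334   -44.320557]]
side [249 204  36  37 584] [265.91609589 221.63869863]
(340, 250) [590.88280427 115.71375876  20.        ]
(477, 203) [ 682.20935645 -173.25902823   20.        ]
(374, 354) [374.91224971  50.21841428  20.        ]
(504, 312) [ 452.46434111 -217.42555243   20.        ]
(398, 300) [483.3138244  -1.6850613  20.       ]
(385, 235) [619.72733357  21.35136964  20.        ]
[[-9.13312541e-04 -9.57393059e-01 -2.88786593e-01  8.14045359e+01]
 [ 9.99999430e-01 -1.03425990e-03  2.66221611e-04  1.08355012e+00]
 [-5.53559116e-04 -2.88786186e-01  9.57393458e-01 -1.70209341e+02]
 [ 0.00000000e+00  0.00000000e+00  0.00000000e+00  1.00000000e+00]]
```

send_rows --motion '[{"tx":-0.086,"ty":-0.0775,"gripper":-1},{"tx":-0.086,"ty":-0.0775,"gripper":-1},{"tx":-0.086,"ty":-0.0775,"gripper":-1},{"tx":-0.086,"ty":-0.0775,"gripper":-1},{"tx":-0.086,"ty":-0.0775,"gripper":-1},{"tx":-0.086,"ty":-0.0775,"gripper":-1},{"tx":-0.086,"ty":-0.0775,"gripper":-1},{"tx":-0.086,"ty":-0.0775,"gripper":-1},{"tx":-0.086,"ty":-0.0775,"gripper":-1},{"tx":-0.086,"ty":-0.0775,"gripper":-1},{"tx":-0.086,"ty":-0.0775,"gripper":-1},{"tx":-0.086,"ty":-0.0775,"gripper":-1}]'

```text
invalid input at $.motion[0]: expected keys tx, ty, tz, rx, ry, rz, gripper
```

send_rows --motion '[{"rz":0.35,"gripper":-0.4},{"rz":0.35,"gripper":-0.4},{"rz":0.35,"gripper":-0.4},{"rz":0.35,"gripper":-0.4},{"rz":0.35,"gripper":-0.4},{"rz":0.35,"gripper":-0.4},{"rz":0.35,"gripper":-0.4},{"rz":0.35,"gripper":-0.4},{"rz":0.35,"gripper":-0.4},{"rz":0.35,"gripper":-0.4},{"rz":0.35,"gripper":-0.4},{"rz":0.35,"gripper":-0.4}]'

```text
invalid input at $.motion[0]: expected keys tx, ty, tz, rx, ry, rz, gripper
```

send_rows --motion '[{"rz":0.33,"gripper":-0.4},{"rz":0.33,"gripper":-0.4},{"gripper":-0.4}]'

```text
invalid input at $.motion[0]: expected keys tx, ty, tz, rx, ry, rz, gripper
```

```bash
python3 - <<'E'
from h import *
import pickle
f=grab('wrist');save(f,'w1.png',k=1.5);pickle.dump(f,open('w1.pkl','wb'))
print(env.state())
E
```

```text
{'time_s': 0.2, 'qpos': array([ 7.11054370e+01,  1.83370460e+01,  8.96771733e+01, -1.11661463e-03,
        7.20416813e+01, -1.14643610e+00]), 'qvel': array([-0.00576569, -0.02533248, -0.2000225 ,  0.20580614, -0.04681591,
       -0.04322958]), 'effort': array([-2.58304008e-04, -4.12351298e+01, -2.31932241e+01,  7.28453742e-02,
        4.35791945e-02, -9.48025036e-05]), 'ee_pos': array([175.20400567, 547.38102792, 213.4646959 ]), 'ee_rot': array([-1.79944089e+02, -5.67794214e-05,  1.62252218e+02]), 'force': array([-0.37090175, -0.72442863, -0.14074235]), 'torque': array([ 0.01651581,  0.00339846, -0.03669036]), 'gripper_force': 0.0, 'gripper_width': 91.2065540413255}
```

View pics/w1.png

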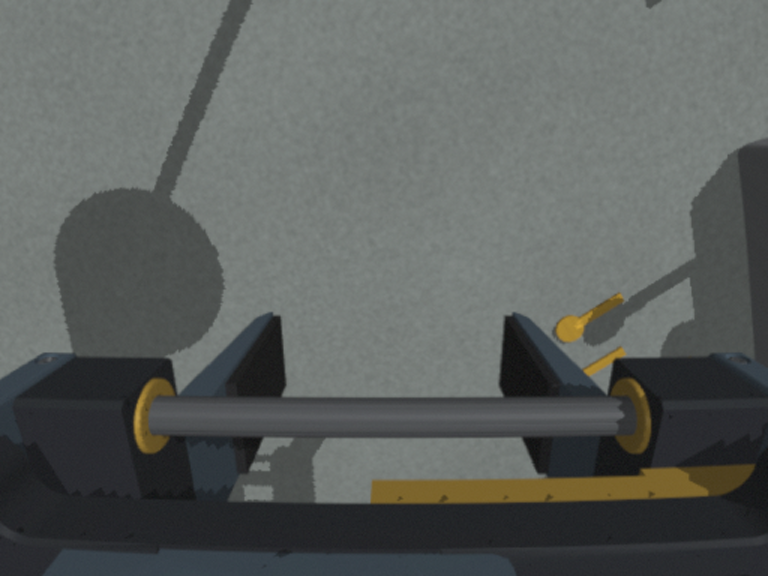

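The wrist picture shows only bare table, because the moves were refused: every key is required in each row. The camera looks forward along tool +x.

send_rows --motion '[{"tx":-0.07,"ty":-0.0865,"tz":-0.003,"rx":0,"ry":0,"rz":0,"gripper":-1},{"tx":-0.07,"ty":-0.0865,"tz":-0.003,"rx":0,"ry":0,"rz":0,"gripper":-1},{"tx":-0.07,"ty":-0.0865,"tz":-0.003,"rx":0,"ry":0,"rz":0,"gripper":-1},{"tx":-0.07,"ty":-0.0865,"tz":-0.003,"rx":0,"ry":0,"rz":0,"gripper":-1},{"tx":-0.07,"ty":-0.0865,"tz":-0.003,"rx":0,"ry":0,"rz":0,"gripper":-1},{"tx":-0.07,"ty":-0.0865,"tz":-0.003,"rx":0,"ry":0,"rz":0,"gripper":-1},{"tx":-0.07,"ty":-0.0865,"tz":-0.003,"rx":0,"ry":0,"rz":0,"gripper":-1},{"tx":-0.07,"ty":-0.0865,"tz":-0.003,"rx":0,"ry":0,"rz":0,"gripper":-1},{"tx":-0.07,"ty":-0.0865,"tz":-0.003,"rx":0,"ry":0,"rz":0,"gripper":-1},{"tx":-0.07,"ty":-0.0865,"tz":-0.003,"rx":0,"ry":0,"rz":0,"gripper":-1},{"tx":-0.07,"ty":-0.0865,"tz":-0.003,"rx":0,"ry":0,"rz":0,"gripper":-1},{"tx":-0.07,"ty":-0.0865,"tz":-0.003,"rx":0,"ry":0,"rz":0,"gripper":-1}]'

```text
time_s: 1.7
ee_pos: [417.4, -76.5, 232.1]
ee_rot: [180.0, 0.0, 162.2]
force: [0.5, 0.7, -0.5]
gripper_width: 91.1
gripper_force: 0.0
```

send_rows --motion '[{"tx":0,"ty":0,"tz":0,"rx":0,"ry":0,"rz":0.35,"gripper":-1},{"tx":0,"ty":0,"tz":0,"rx":0,"ry":0,"rz":0.35,"gripper":-1},{"tx":0,"ty":0,"tz":0,"rx":0,"ry":0,"rz":0.35,"gripper":-1},{"tx":0,"ty":0,"tz":0,"rx":0,"ry":0,"rz":0.35,"gripper":-1},{"tx":0,"ty":0,"tz":0,"rx":0,"ry":0,"rz":0.35,"gripper":-1},{"tx":0,"ty":0,"tz":0,"rx":0,"ry":0,"rz":0.35,"gripper":-1},{"tx":0,"ty":0,"tz":0,"rx":0,"ry":0,"rz":0.35,"gripper":-1},{"tx":0,"ty":0,"tz":0,"rx":0,"ry":0,"rz":0.35,"gripper":-1},{"tx":0,"ty":0,"tz":0,"rx":0,"ry":0,"rz":0.35,"gripper":-1},{"tx":0,"ty":0,"tz":0,"rx":0,"ry":0,"rz":0.35,"gripper":-1},{"tx":0,"ty":0,"tz":0,"rx":0,"ry":0,"rz":0.35,"gripper":-1},{"tx":0,"ty":0,"tz":0,"rx":0,"ry":0,"rz":0.35,"gripper":-1}]'

```text
time_s: 3.2
ee_pos: [416.9, -74.6, 231.8]
ee_rot: [-180.0, 0.0, 35.9]
force: [0.1, -0.2, -0.6]
gripper_width: 91.0
gripper_force: 0.0
```

send_rows --motion '[{"tx":0,"ty":0,"tz":0,"rx":0,"ry":0,"rz":0.33,"gripper":-1},{"tx":0,"ty":0,"tz":0,"rx":0,"ry":0,"rz":0.33,"gripper":-1},{"tx":0,"ty":0,"tz":0,"rx":0,"ry":0,"rz":0,"gripper":-1}]'

```text
time_s: 3.58
ee_pos: [416.9, -74.7, 231.8]
ee_rot: [-180.0, 0.0, 16.6]
force: [-0.4, 0.2, -0.3]
gripper_width: 91.3
gripper_force: 0.0
```

```bash
python3 - <<'E'
from h import *
import pickle
f=grab('wrist');save(f,'w2.png',k=1.5);pickle.dump(f,open('w2.pkl','wb'))
s=env.state();print(s['time_s'],s['ee_pos'],s['ee_rot'],s['qpos'])
E
```

```text
3.625 [416.93122834 -74.65425693 231.83905565] [-1.79986764e+02  1.01621615e-02  1.66188631e+01] [-1.17128276e+01  3.77644009e+00  1.05777478e+02  7.24470457e-03
  7.04613084e+01  6.16658867e+01]
```

View pics/w2.png

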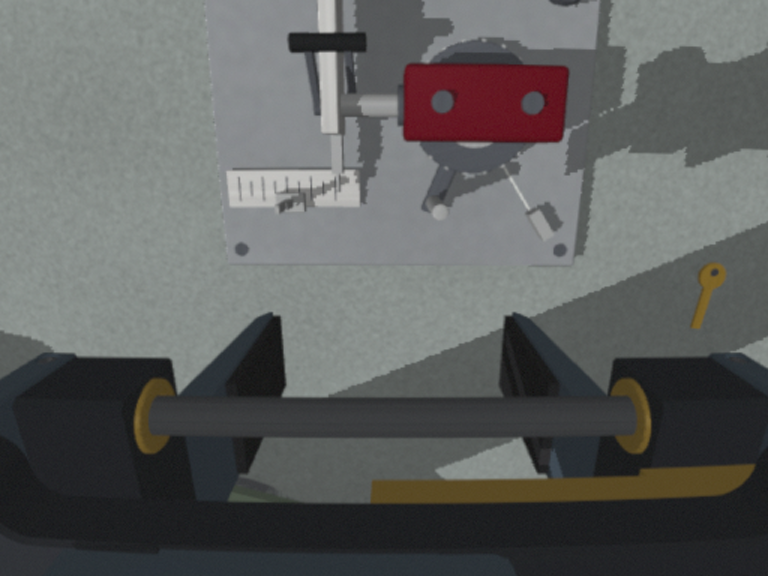

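Wrist view: block bolts (442,102) and (533,103), lug top (439,212), pointer tip around (337,172), mark rider around (290,203), lever bar (290..365,42). I'll zoom in on the strip.

```bash
cat >> h.py <<'E'
O=None
def bed(P):
    y=np.radians(YAW); d=np.asarray(P)[:2]-ORG; return np.array([d[0]*np.cos(y)+d[1]*np.sin(y),-d[0]*np.sin(y)+d[1]*np.cos(y)])
def wor(b):
    y=np.radians(YAW); return ORG+np.array([b[0]*np.cos(y)-b[1]*np.sin(y),b[0]*np.sin(y)+b[1]*np.cos(y)])
ORG=np.array([538.6,-101.3]);YAW=16.3
E
python3 - <<'E'
from h import *
import h,pickle
f=pickle.load(open('w2.pkl','rb'));q=lambda u,v,z:onz(f,(u/1.5,v/1.5),z)
save(f,'c2.png',(140,95,320,170),4.4)
b1,b2=q(442,102,91),q(533,103,91);print(b1,b2,(b1+b2)/2)
d=b1-b2;print('yaw',np.degrees(np.arctan2(-d[0],d[1])),np.linalg.norm(d))
for p in[(404,64),(567,67),(566,142),(404,139)]:print(bed(q(*p,87)))
c=[q(241,249,20),q(560,250,20)];d=c[0]-c[1];print('bolts yaw',np.degrees(np.arctan2(-d[0],d[1])),[bed(x) for x in c])
L=bed(q(439,212,95));print('lug',L,np.hypot(*L),np.arctan2(L[1],L[0])%(2*np.pi)-2.54)
print('lockmark',bed(q(541,224,34)))
print('bar ends',bed(q(290,42,86)),bed(q(366,42,86)))
print('pointer',bed(q(337,172,50)))
print('fin ends',bed(q(322,132,85)),bed(q(339,132,85)))
E
```

```text
[533.23815653 -73.54146119  91.        ] [ 550.27330584 -131.04039143   91.        ] [ 541.75573119 -102.29092631   91.        ]
yaw 16.502922483203054 59.96935293508427
[26.33782933 53.11966778]
[ 26.19813552 -53.88590767]
[-21.4792235  -57.80255568]
[-20.80339059  52.63952909]
bolts yaw 16.34494191688459 [array([-111.98006162,  192.92805667]), array([-111.76014817,  -87.43626435])]
lug [-68.89624856  28.33764556] 74.49641079866831 0.2113753335709867
lockmark [-86.61659832 -63.54444835]
bar ends [ 40.02214166 126.93299192] [39.75955822 77.73195488]
pointer [-44.63245835 102.8651229 ]
fin ends [-16.26882133 108.13249902] [-16.2878085   96.60323525]
```

View pics/c2.png

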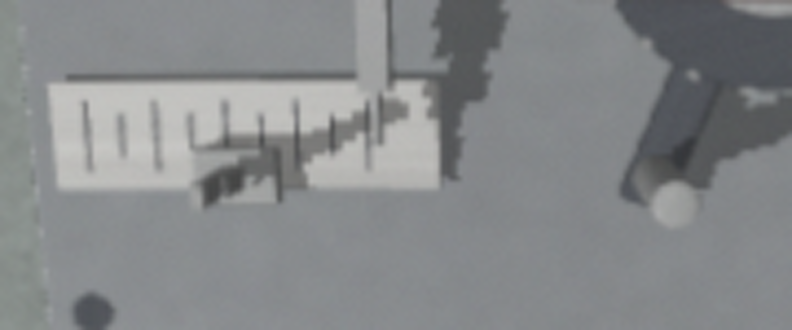

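send_rows --motion '[{"tx":0.018,"ty":-0.045,"tz":0.075,"rx":0,"ry":0,"rz":0,"gripper":-1},{"tx":0.018,"ty":-0.045,"tz":0.075,"rx":0,"ry":0,"rz":0,"gripper":-1},{"tx":0.018,"ty":-0.045,"tz":0.075,"rx":0,"ry":0,"rz":0,"gripper":-1},{"tx":0,"ty":0,"tz":0,"rx":0,"ry":0,"rz":0,"gripper":-1},{"tx":0,"ty":0,"tz":0,"rx":0,"ry":0,"rz":0,"gripper":-1}]'

```text
time_s: 4.25
ee_pos: [424.8, -2.7, 120.4]
ee_rot: [180.0, -0.1, 16.5]
force: [-0.4, -0.5, 1.0]
gripper_width: 91.5
gripper_force: 0.0
```

```bash
sed -i 's/^ORG=.*/ORG=np.array([542.2,-102.5]);YAW=16.4/' h.py; python3 - <<'E'
from h import *
import pickle
f=grab('wrist');save(f,'w3.png',(80,0,432,230),2.25);pickle.dump(f,open('w3.pkl','wb'))
s=f['s'];print(s['time_s'],s['ee_pos'],s['ee_rot'],bed(s['ee_pos']))
E
```

```text
4.25 [424.7592946   -2.67925837 120.35236745] [ 1.79954638e+02 -8.91918627e-02  1.65332384e+01] [-84.47897626 128.91781225]
```

View pics/w3.png

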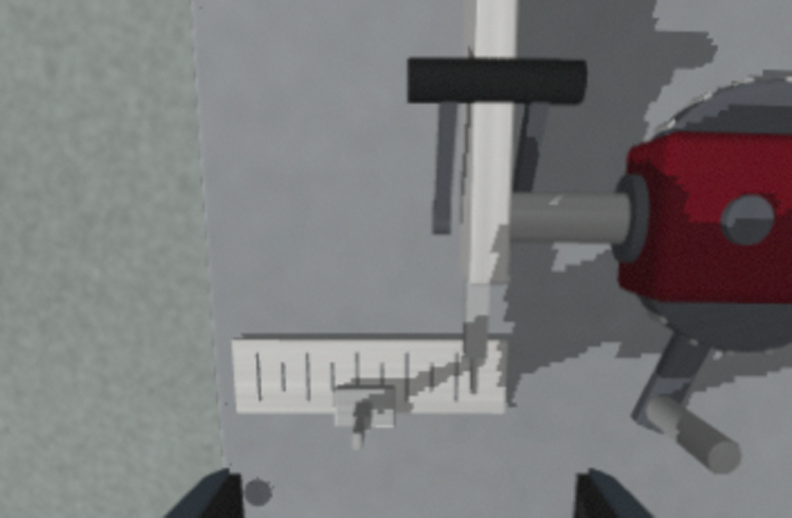

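Clear view: index finger top around (358,441), its base around (365,405), rider 335..395; pointer tip around (475,355); fin edges 470..510 at row 280; bar ends 408 and 585 at row 80; lug top (723,458).

```bash
python3 - <<'E'
from h import *
import pickle
f=pickle.load(open('w3.pkl','rb'));q=lambda u,v,z:bed(onz(f,(80+u/2.25,v/2.25),z)).round(1)
print('cam',bed(-f['R'].T@f['t']))
print('finger top',q(358,441,76),'rider',q(335,410,32),q(395,410,32))
print('fin edge low',q(470,278,85),q(510,278,85))
print('fin edge mid',q(475,110,85),q(517,110,85))
print('pointer',q(466,350,50),q(489,350,50))
print('bar',q(408,80,86),q(585,80,86))
print('lug',q(723,458,95),'lug base',q(660,412,38))
print('bolt',q(748,220,91))
im=f['frame'].astype(int)
for v in(146,150,153,155,190,194,196): print(v,im[v,225:300].sum(1)//3)
E
```

```text
cam [ -2.04938227 129.92854291]
finger top [-72.7 146.4] rider [-74.1 158.7] [-74.1 134.7]
fin edge low [-18. 111.] [-18.   98.9]
fin edge mid [ 29.2 110.7] [29.3 98.7]
pointer [-46.5 108.6] [-46.5 100.2]
bar [ 36.9 129.8] [37.3 80. ]
lug [-72.   30.9] lug base [-73.1  30.2]
bolt [-0.2 30.9]
146 [137 136 137 137 136 137 137 136 137 135 135 135 135 135 134 135 136 136
 137 137 138 138 137 139 139 138 139 136 137 137 137 136 136 137 137 138
 138 137 139 137 137 137 138 139 139 139 138 138 140 138 138 139 139 139
 137 137 139 138 139 136 121  89  97 103 103 103 102 103 103 104 105 114
 130 136 137]
150 [102 101 101 103 101 102 102 101 102 103 102 102 102 100 100 101 102 103
 101 102 100 102 101 102 101 100 100 100 102 101 101 101 100 101 101 101
 100 100  99 100 100 100  99 100 100 100 100  99  99 101 100  99 100  99
  99  99  99 100  99  97  91  83  98 102 104 102 104 103 101 104 103 103
  99  97  98]
153 [190 190 190 190 191 191 192 190 191 189 190 190 190 190 190 189 190 190
 190 190 190 189 189 189 190 189 190 190 189 190 190 190 190 190 190 188
 189 189 189 188 188 188 188 188 188 
[... 662 characters left out ...]
37 136 135 135 135 134 134 135 135 135 137 136 138 138 138 137 138
 137 137 137]
194 [140 139 140 139 138 139 139 139 140 140 142 148 157 158 151 127 106 136
 142 140 140 140 139 138 138 138 138 139 138 139 139 138 138 139 138 139
 138 139 140 139 141 139 138 139 138 138 137 137 138 137 137 138 138 137
 137 137 136 136 135 135 136 136 137 135 137 138 137 137 138 137 137 136
 137 135 137]
196 [139 140 141 139 138 138 139 139 138 140 141 150 160 160 154 134 121 140
 143 140 140 142 140 139 139 139 139 138 138 139 138 138 138 138 138 138
 138 140 139 140 138 140 140 140 139 138 138 138 137 135 137 136 137 137
 138 137 137 137 136 136 136 135 136 138 137 138 138 138 137 136 137 138
 137 136 137]
```

Measured mark y ≈ 146.6 and fin y ≈ 104.9, so the draw is about 42 mm. The collar is at about 0.20 and the lever at about 0.79. Next I go over the lug and grip it.

send_rows --motion '[{"tx":0.009,"ty":0.066,"tz":0,"rx":0,"ry":0,"rz":0,"gripper":0.1},{"tx":0.008,"ty":0.065,"tz":0,"rx":0,"ry":0,"rz":0,"gripper":0.1},{"tx":0.008,"ty":0.065,"tz":0,"rx":0,"ry":0,"rz":0,"gripper":0.1},{"tx":0,"ty":0,"tz":0,"rx":0,"ry":0,"rz":0,"gripper":0.1},{"tx":0,"ty":0,"tz":0,"rx":0,"ry":0,"rz":0,"gripper":0.1}]' --grip_force 5

```text
time_s: 4.92
ee_pos: [463.5, -93.0, 120.2]
ee_rot: [180.0, -0.1, 16.4]
force: [-1.2, 0.1, -0.8]
gripper_width: 44.3
gripper_force: 0.0
```

send_rows --motion '[{"tx":0,"ty":0,"tz":0.06,"rx":0,"ry":0,"rz":0,"gripper":0.1},{"tx":0,"ty":0,"tz":0.06,"rx":0,"ry":0,"rz":0,"gripper":0.1},{"tx":0,"ty":0,"tz":0,"rx":0,"ry":0,"rz":0,"gripper":0.1},{"tx":0,"ty":0,"tz":0,"rx":0,"ry":0,"rz":0,"gripper":0.8},{"tx":0,"ty":0,"tz":0,"rx":0,"ry":0,"rz":0,"gripper":0.8},{"tx":0,"ty":0,"tz":0,"rx":0,"ry":0,"rz":0,"gripper":0.8},{"tx":0,"ty":0,"tz":0,"rx":0,"ry":0,"rz":0,"gripper":0.8}]'

```text
time_s: 5.8
ee_pos: [464.8, -93.1, 60.3]
ee_rot: [179.9, -0.1, 16.5]
force: [1.4, -0.4, 4.0]
gripper_width: 11.9
gripper_force: 5.0
```

```bash
python3 - <<'E'
from h import *
s=env.state();p=bed(s['ee_pos']);print(s['time_s'],s['ee_pos'],p,s['ee_rot'],s['gripper_width'],s['gripper_force'],s['force'])
a0=np.arctan2(31,-72);a1=2.54+1.2
A=np.linspace(a0,a1,12);P=78*np.c_[np.cos(A),np.sin(A)]
P=np.vstack([p,P[1:]]);D=np.diff(P,axis=0);print((D*[1,-1]/500).round(4))
E
```

```text
5.8 [464.80072197 -93.13925635  60.32550006] [-71.60728303  30.83291712] [ 1.79909595e+02 -1.47938648e-01  1.64579492e+01] 11.869589328367773 5.00114768743515 [ 1.43032451 -0.35971507  4.04536331]
[[-0.0051  0.0133]
 [-0.0038  0.0137]
 [-0.0025  0.014 ]
 [-0.0012  0.0142]
 [ 0.0001  0.0142]
 [ 0.0014  0.0142]
 [ 0.0027  0.014 ]
 [ 0.0039  0.0137]
 [ 0.0052  0.0133]
 [ 0.0063  0.0128]
 [ 0.0075  0.0121]]
```

The lug is gripped (11.9 mm opening). Next, the arc.

send_rows --motion '[{"tx":-0.005,"ty":0.0133,"tz":0,"rx":0,"ry":0,"rz":0,"gripper":0.8},{"tx":-0.004,"ty":0.0137,"tz":0,"rx":0,"ry":0,"rz":0,"gripper":0.8},{"tx":-0.0025,"ty":0.014,"tz":0,"rx":0,"ry":0,"rz":0,"gripper":0.8},{"tx":-0.001,"ty":0.0142,"tz":0,"rx":0,"ry":0,"rz":0,"gripper":0.8},{"tx":0,"ty":0.0142,"tz":0,"rx":0,"ry":0,"rz":0,"gripper":0.8},{"tx":0.0014,"ty":0.0142,"tz":0,"rx":0,"ry":0,"rz":0,"gripper":0.8},{"tx":0.0027,"ty":0.014,"tz":0,"rx":0,"ry":0,"rz":0,"gripper":0.8},{"tx":0.004,"ty":0.0137,"tz":0,"rx":0,"ry":0,"rz":0,"gripper":0.8},{"tx":0.005,"ty":0.0133,"tz":0,"rx":0,"ry":0,"rz":0,"gripper":0.8},{"tx":0.0063,"ty":0.0128,"tz":0,"rx":0,"ry":0,"rz":0,"gripper":0.8},{"tx":0.0075,"ty":0.0121,"tz":0,"rx":0,"ry":0,"rz":0,"gripper":0.8},{"tx":0,"ty":0,"tz":0,"rx":0,"ry":0,"rz":0,"gripper":0.8}]'

```text
time_s: 7.3
ee_pos: [492.8, -163.3, 59.3]
ee_rot: [179.9, -0.1, 16.5]
force: [-0.1, -0.9, -4.7]
gripper_width: 11.3
gripper_force: 5.0
```

send_rows --motion '[{"tx":0,"ty":0,"tz":0,"rx":0,"ry":0,"rz":0,"gripper":0.8},{"tx":0,"ty":0,"tz":0,"rx":0,"ry":0,"rz":0,"gripper":0.8}]'

```text
time_s: 7.55
ee_pos: [492.0, -162.7, 59.3]
ee_rot: [180.0, -0.0, 16.5]
force: [0.7, -2.1, -6.8]
gripper_width: 12.0
gripper_force: 5.0
```

```bash
python3 - <<'E'
from h import *
s=env.state();p=bed(s['ee_pos']);print(s['time_s'],p,np.hypot(*p),np.arctan2(p[1],p[0])%(2*np.pi)-2.54,s['gripper_width'],s['gripper_force'],s['force'])
E
```

```text
7.55 [-65.15431768 -43.55021404] 78.36903887752281 1.1908056284074156 12.010794160162567 4.999476000666618 [ 0.72803919 -2.06820636 -6.75551875]
```

Collar at about 1.19. Release, rise, and go over the fin.

send_rows --motion '[{"tx":0,"ty":0,"tz":0,"rx":0,"ry":0,"rz":0,"gripper":0.1},{"tx":0,"ty":0,"tz":0,"rx":0,"ry":0,"rz":0,"gripper":0.1},{"tx":0,"ty":0,"tz":0,"rx":0,"ry":0,"rz":0,"gripper":0.1},{"tx":0,"ty":0,"tz":-0.07,"rx":0,"ry":0,"rz":0,"gripper":0.1},{"tx":0,"ty":0,"tz":-0.07,"rx":0,"ry":0,"rz":0,"gripper":0.1},{"tx":0,"ty":0,"tz":-0.06,"rx":0,"ry":0,"rz":0,"gripper":0.1},{"tx":0.057,"ty":-0.059,"tz":0,"rx":0,"ry":0,"rz":0,"gripper":0.1},{"tx":0.057,"ty":-0.059,"tz":0,"rx":0,"ry":0,"rz":0,"gripper":0.1},{"tx":0.057,"ty":-0.059,"tz":0,"rx":0,"ry":0,"rz":0,"gripper":0.1},{"tx":0.057,"ty":-0.059,"tz":0,"rx":0,"ry":0,"rz":0,"gripper":0.1},{"tx":0.057,"ty":-0.059,"tz":0,"rx":0,"ry":0,"rz":0,"gripper":0.1},{"tx":0,"ty":0,"tz":0,"rx":0,"ry":0,"rz":0,"gripper":0.1}]'

```text
time_s: 9.05
ee_pos: [587.5, 21.7, 159.4]
ee_rot: [-180.0, -0.0, 16.6]
force: [-0.4, -0.4, 0.6]
gripper_width: 41.0
gripper_force: 0.0
```

```bash
python3 - <<'E'
from h import *
import pickle
s=env.state();p=bed(s['ee_pos']);print(s['time_s'],p,s['ee_pos'],s['ee_rot'],s['gripper_width'],s['force'])
f=grab('side');pickle.dump(f,open('s4.pkl','wb'));save(f,'s4.png',(190,160,340,290),4.5)
E
```

```text
9.05 [ 78.55531972 106.34658723] [587.53316561  21.69919069 159.35743077] [-1.79975666e+02 -4.90433353e-02  1.66435620e+01] 40.9889163725917 [-0.35103576 -0.41387969  0.61405955]
```

View pics/s4.png

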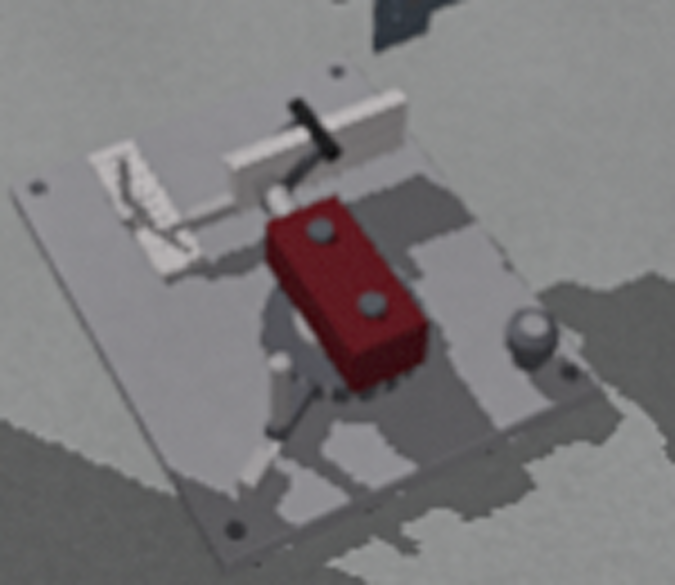

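The side view shows the lug at (280,365) above the arm, in line with the lock mark (258,465); the leg is still in and the lever open. Next I descend and grip the fin.

send_rows --motion '[{"tx":0,"ty":0.002,"tz":0.065,"rx":0,"ry":0,"rz":0,"gripper":0.1},{"tx":0,"ty":0,"tz":0.065,"rx":0,"ry":0,"rz":0,"gripper":0.1},{"tx":0,"ty":0,"tz":0.065,"rx":0,"ry":0,"rz":0,"gripper":0.1},{"tx":0,"ty":0,"tz":0,"rx":0,"ry":0,"rz":0,"gripper":0.1},{"tx":0,"ty":0,"tz":0,"rx":0,"ry":0,"rz":0,"gripper":0.8},{"tx":0,"ty":0,"tz":0,"rx":0,"ry":0,"rz":0,"gripper":0.8},{"tx":0,"ty":0,"tz":0,"rx":0,"ry":0,"rz":0,"gripper":0.8},{"tx":0,"ty":0,"tz":0,"rx":0,"ry":0,"rz":0,"gripper":0.8},{"tx":0,"ty":0,"tz":0,"rx":0,"ry":0,"rz":0,"gripper":0.8}]' --grip_force 8

```text
time_s: 10.22
ee_pos: [587.1, 19.7, 63.1]
ee_rot: [-179.9, -0.1, 16.4]
force: [-1.4, 5.6, 5.5]
gripper_width: 12.1
gripper_force: 8.0
```

```bash
python3 - <<'E'
from h import *
s=env.state();p=bed(s['ee_pos']);print(s['time_s'],p,s['ee_pos'],s['ee_rot'],s['gripper_width'],s['gripper_force'],s['force'])
E
```

```text
10.225 [ 77.62340295 104.58201518] [587.13737668  19.74329332  63.14934288] [-1.79903233e+02 -1.03523281e-01  1.64148455e+01] 12.077007000861673 8.000066131353378 [-1.4147927   5.58766422  5.54147631]
```

send_rows --motion '[{"tx":0,"ty":-0.014,"tz":0,"rx":0,"ry":0,"rz":0,"gripper":0.8},{"tx":0,"ty":-0.014,"tz":0,"rx":0,"ry":0,"rz":0,"gripper":0.8},{"tx":0,"ty":-0.014,"tz":0,"rx":0,"ry":0,"rz":0,"gripper":0.8},{"tx":0,"ty":-0.014,"tz":0,"rx":0,"ry":0,"rz":0,"gripper":0.8},{"tx":0,"ty":-0.014,"tz":0,"rx":0,"ry":0,"rz":0,"gripper":0.8},{"tx":0,"ty":-0.014,"tz":0,"rx":0,"ry":0,"rz":0,"gripper":0.8},{"tx":0,"ty":0,"tz":0,"rx":0,"ry":0,"rz":0,"gripper":0.8},{"tx":0,"ty":0,"tz":0,"rx":0,"ry":0,"rz":0,"gripper":0.8},{"tx":0,"ty":0,"tz":0,"rx":0,"ry":0,"rz":0,"gripper":0.8}]'

```text
time_s: 11.35
ee_pos: [576.0, 57.6, 63.2]
ee_rot: [179.8, -0.1, 16.5]
force: [0.0, -5.8, 5.9]
gripper_width: 11.8
gripper_force: 8.0
```

```bash
python3 - <<'E'
from h import *
import pickle
s=env.state();p=bed(s['ee_pos']);print(s['time_s'],p,s['ee_pos'],s['ee_rot'],s['gripper_width'],s['gripper_force'],s['force'])
a,b=grab('side'),grab('top');pickle.dump((a,b),open('st5.pkl','wb'))
I=[]
for f,P in((a,[*wor((-65,140)),60]),(b,[*wor((-65,140)),60])):
    u,v=proj(f,P)[0].astype(int);c=f['frame'][v-22:v+22,u-22:u+22,::-1];I.append(cv2.resize(c,(396,396),interpolation=cv2.INTER_CUBIC));print(u,v)
cv2.imwrite('pics/st5.png',np.hstack(I))
E
```

```text
11.35 [ 77.67895407 144.05348212] [576.04623617  57.62450754  63.15030155] [ 1.79832031e+02 -1.29639241e-01  1.64917027e+01] 11.778405819358653 8.006083443760872 [ 0.02317687 -5.78476025  5.88160958]
220 197
260 213
```

View pics/st5.png

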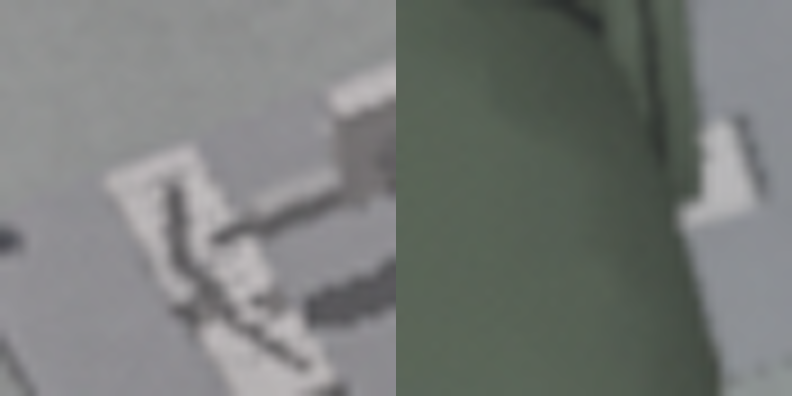

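Side view: pointer tip at crop (215,240), index finger top around (175,185). The arm covers the mark in the top view. The arm is 2.4 mm short, so I check the side rays and then correct.

```bash
python3 - <<'E'
from h import *
import pickle
a,_=pickle.load(open('st5.pkl','rb'));g=lambda u,v,z:bed(onz(a,(198+(u+.5)/9-.5,175+(v+.5)/9-.5),z)).round(1)
print('tip',g(214,240,50),'finger top',g(175,183,76),'base',g(180,262,30), 'fin end top corner',g(332,103,85))
c=lambda b,z:((proj(a,[*wor(b),z])[0]-[198,175])*9).round()
print('exp tip',c((-55,144.3),50),'exp fingertop',c((-73,146.6),76),c((-73,146.6),32),'fin top corners',c((-20,138.3),85),c((-20,150.3),85))
E
```

```text
tip [-65.6 136.2] finger top [-74.4 141.5] base [-72.8 149.1] fin end top corner [-21.2 141.1]
exp tip [230. 206.] exp fingertop [168. 166.] [178. 260.] fin top corners [335. 104.] [318.  78.]
```

send_rows --motion '[{"tx":0,"ty":-0.005,"tz":0,"rx":0,"ry":0,"rz":0,"gripper":0.8},{"tx":0,"ty":0,"tz":0,"rx":0,"ry":0,"rz":0,"gripper":0.8},{"tx":0,"ty":0,"tz":0,"rx":0,"ry":0,"rz":0,"gripper":0.8},{"tx":0,"ty":0,"tz":0,"rx":0,"ry":0,"rz":0,"gripper":0.8}]'

```text
time_s: 11.95
ee_pos: [575.3, 59.9, 63.1]
ee_rot: [179.8, -0.1, 16.5]
force: [0.0, -5.0, 4.9]
gripper_width: 11.9
gripper_force: 8.0
```

```bash
python3 - <<'E'
from h import *
s=env.state();p=bed(s['ee_pos']);print(s['time_s'],p,s['ee_pos'],s['gripper_width'],s['gripper_force'],s['force'])
E
```

```text
11.95 [ 77.62227606 146.4629013 ] [575.31158523  59.91989447  63.09806385] 11.933406818819437 8.006402850151062 [ 0.01902175 -5.03138014  4.90075954]
```

At the mark (146.5). Next I slide along the fin towards -x with a lighter grip.

send_rows --motion '[{"tx":0,"ty":0,"tz":0,"rx":0,"ry":0,"rz":0,"gripper":0.8},{"tx":-0.01,"ty":0,"tz":0,"rx":0,"ry":0,"rz":0,"gripper":0.8},{"tx":-0.01,"ty":0,"tz":0,"rx":0,"ry":0,"rz":0,"gripper":0.8},{"tx":-0.01,"ty":0,"tz":0,"rx":0,"ry":0,"rz":0,"gripper":0.8},{"tx":-0.01,"ty":0,"tz":0,"rx":0,"ry":0,"rz":0,"gripper":0.8},{"tx":-0.01,"ty":0,"tz":0,"rx":0,"ry":0,"rz":0,"gripper":0.8},{"tx":0,"ty":0,"tz":0,"rx":0,"ry":0,"rz":0,"gripper":0.8}]' --grip_force 5

```text
time_s: 12.82
ee_pos: [557.5, 54.1, 64.3]
ee_rot: [179.7, -0.9, 16.5]
force: [11.5, -2.1, 1.2]
gripper_width: 12.3
gripper_force: 9.7
```

```bash
python3 - <<'E'
from h import *
s=env.state();p=bed(s['ee_pos']);print(s['time_s'],p,s['ee_pos'],s['ee_rot'],s['gripper_width'],s['gripper_force'],s['force'])
E
```

```text
12.825 [ 58.90822603 145.87596296] [557.52465255  54.07308417  64.32666678] [179.73817185  -0.9330124   16.47045855] 12.334890590679748 9.654488749802113 [11.50270321 -2.13528248  1.15764593]
```

The push force is high (11.5 N) from the grip friction. I'll straddle loosely at 14 mm and let the spring seat the fin on the inner finger.

send_rows --motion '[{"tx":0,"ty":-0.002,"tz":0,"rx":0,"ry":0,"rz":0,"gripper":0.69},{"tx":0,"ty":0,"tz":0,"rx":0,"ry":0,"rz":0,"gripper":0.69},{"tx":0,"ty":0,"tz":0,"rx":0,"ry":0,"rz":0,"gripper":0.69}]'

```text
time_s: 13.2
ee_pos: [556.5, 54.8, 64.4]
ee_rot: [179.7, -0.8, 16.5]
force: [9.2, -2.1, 3.1]
gripper_width: 14.6
gripper_force: 4.6
```

```bash
python3 - <<'E'
from h import *
s=env.state();p=bed(s['ee_pos']);print(s['time_s'],p,s['ee_pos'],s['ee_rot'],s['gripper_width'],s['gripper_force'],s['force'])
E
```

```text
13.2 [ 58.17030287 146.85711232] [556.5397334   54.80596817  64.37186663] [179.73053145  -0.81685707  16.51021859] 14.586761569734318 4.6395136043429375 [ 9.16225665 -2.09298845  3.08378404]
```

send_rows --motion '[{"tx":-0.008,"ty":0,"tz":0,"rx":0,"ry":0,"rz":0,"gripper":0.69},{"tx":-0.008,"ty":-0.001,"tz":0,"rx":0,"ry":0,"rz":0,"gripper":0.69},{"tx":-0.008,"ty":0,"tz":0,"rx":0,"ry":0,"rz":0,"gripper":0.69},{"tx":0,"ty":0,"tz":0,"rx":0,"ry":0,"rz":0,"gripper":0.69}]'

```text
time_s: 13.7
ee_pos: [544.4, 51.6, 64.6]
ee_rot: [179.7, -0.8, 16.5]
force: [8.2, -2.7, 5.9]
gripper_width: 14.2
gripper_force: 4.6
```

```bash
python3 - <<'E'
from h import *
import pickle
s=env.state();p=bed(s['ee_pos']);print(s['time_s'],p,s['ee_pos'],s['ee_rot'],s['gripper_width'],s['gripper_force'],s['force'])
f=grab('side');pickle.dump(f,open('s6.pkl','wb'));save(f,'s6.png',(190,130,300,230),5.5)
E
```

```text
13.7 [ 45.57730097 147.20062761] [544.3621021   51.57998069  64.63020904] [179.71535627  -0.76543666  16.51100885] 14.172691542512254 4.621037989854813 [ 8.24312078 -2.74236434  5.93248683]
```

View pics/s6.png

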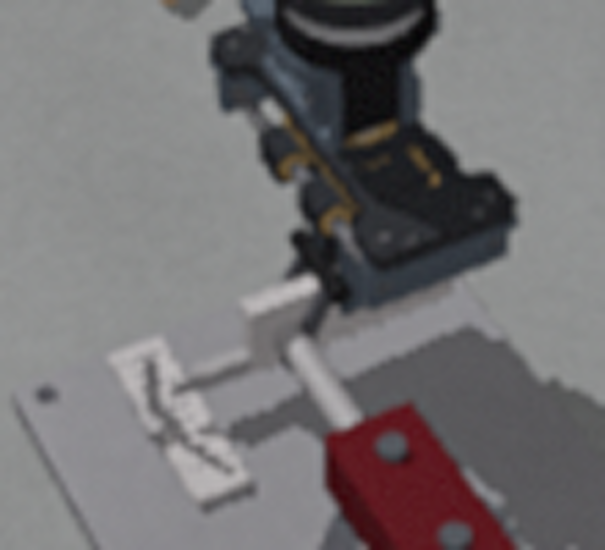

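Side view: the bar at (312,255) is swinging up ahead of the fingers, and the pointer (180,385) stays by the mark. I continue.

send_rows --motion '[{"tx":-0.008,"ty":0,"tz":0,"rx":0,"ry":0,"rz":0,"gripper":0.69},{"tx":-0.008,"ty":0,"tz":0,"rx":0,"ry":0,"rz":0,"gripper":0.69},{"tx":-0.008,"ty":0,"tz":0,"rx":0,"ry":0,"rz":0,"gripper":0.69},{"tx":-0.008,"ty":0,"tz":0,"rx":0,"ry":0,"rz":0,"gripper":0.69},{"tx":-0.008,"ty":0,"tz":0,"rx":0,"ry":0,"rz":0,"gripper":0.69},{"tx":-0.008,"ty":0,"tz":0,"rx":0,"ry":0,"rz":0,"gripper":0.69},{"tx":0,"ty":0,"tz":0,"rx":0,"ry":0,"rz":0,"gripper":0.69},{"tx":0,"ty":0,"tz":0,"rx":0,"ry":0,"rz":0,"gripper":0.69}]'

```text
time_s: 14.75
ee_pos: [522.6, 45.2, 63.9]
ee_rot: [179.7, -0.9, 16.5]
force: [11.5, -1.5, -1.7]
gripper_width: 14.4
gripper_force: 7.5
```

```bash
python3 - <<'E'
from h import *
import pickle
s=env.state();p=bed(s['ee_pos']);print(s['time_s'],p,s['ee_pos'],s['ee_rot'],s['gripper_width'],s['gripper_force'],s['force'])
f=grab('side');pickle.dump(f,open('s7.pkl','wb'));save(f,'s7.png',(200,150,270,220),8)
for z in(48,100):print([((proj(f,[*wor((x,146.4+y)),z])[0]-[200,150])*8).round() for x,y in((0,-25),(0,25),(10,-25))])
E
```

```text
14.75 [ 22.91518004 147.25967457] [522.60534139  45.23816901  63.90593296] [179.72210704  -0.90079304  16.51028575] 14.414817730339399 7.529308358207345 [11.54904549 -1.45352485 -1.65243532]
[array([358., 375.]), array([295., 283.]), array([384., 365.])]
[array([356., 274.]), array([290., 181.]), array([382., 264.])]
```

View pics/s7.png

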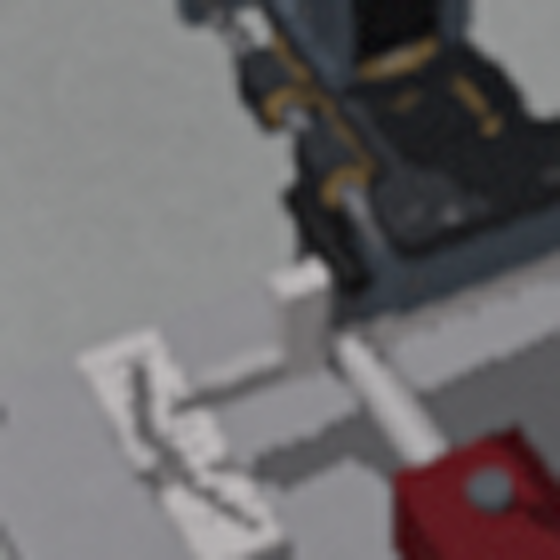

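The bar lies at about (290,195)-(355,280), matching the upright prediction. I push 3 mm further for margin and check the y position from the fin corners.

send_rows --motion '[{"tx":-0.006,"ty":-0.001,"tz":0,"rx":0,"ry":0,"rz":0,"gripper":0.69},{"tx":0,"ty":0,"tz":0,"rx":0,"ry":0,"rz":0,"gripper":0.69},{"tx":0,"ty":0,"tz":0,"rx":0,"ry":0,"rz":0,"gripper":0.69},{"tx":0,"ty":0,"tz":0,"rx":0,"ry":0,"rz":0,"gripper":0.69}]'

```text
time_s: 15.3
ee_pos: [522.2, 45.2, 64.2]
ee_rot: [179.7, -1.2, 16.5]
force: [16.3, -0.8, -5.7]
gripper_width: 14.2
gripper_force: 9.5
```

```bash
python3 - <<'E'
from h import *
s=env.state();p=bed(s['ee_pos']);print(s['time_s'],p,s['gripper_width'],s['gripper_force'],s['force'],'fin y if on inner finger',p[1]-s['gripper_width']/2+6)
f=grab('side');g=grab('wrist');save(g,'w8.png',(130,0,390,384),1.5)
# fin end top face: bright region near the predicted spot
im=f['frame'].astype(int).sum(2)/3
u,v=proj(f,[*wor((-14,146.4)),85])[0];print('pred',u,v)
u,v=int(round(u)),int(round(v));print(im[v-5:v+6,u-7:u+8].astype(int))
for y in(144,146.4,149):print(y,proj(f,[[*wor((-20,y-6)),85],[*wor((-20,y+6)),85]]).round(1).tolist())
E
```

```text
15.3 [ 22.54916275 147.36778912] 14.153797268804666 9.467074731364846 [16.3028787  -0.75718489 -5.68196993] fin y if on inner finger 146.29089048184758
pred 235.92316090385899 183.85291936391252
[[142 142 141 140 141 144 147 128  50  24  34  40  32  22  31]
 [142 141 140 140 141 144 148 128  56  32  27  36  33  18  26]
 [142 141 141 142 142 144 146 127  64  50  45  30  35  27  22]
 [143 143 143 143 142 142 144 126  92 119 128  64  32  35  25]
 [143 143 144 143 142 147 153 149 151 171 177 132  48  37  33]
 [142 142 142 142 156 171 170 174 180 183 188 167  71  29  29]
 [142 140 140 142 156 176 179 183 182 172 166 145  71  29  20]
 [141 141 140 140 142 154 167 166 161 140 121 105  64  38  26]
 [141 140 142 141 137 139 138 123 115 111 112 102  67  47  40]
 [141 142 143 142 139 130 122 110 110 112 116 104  68  50  49]
 [141 142 141 141 138 133 123 112 112 114 115 101  68  48  51]]
144 [[235.3, 186.6], [233.4, 183.8]]
146.4 [[234.9, 186.0], [233.0, 183.2]]
149 [[234.5, 185.4], [232.6, 182.6]]
```

```bash
python3 - <<'E'
from h import *
import pickle
def edge(f,dy,tag):
    im=f['frame'].astype(float).mean(2)
    for x in ([37] if tag=='s4' else [0]):
        z=48+np.sqrt(52**2-x**2); e=proj(f,[*wor((x,dy+25)),z])[0]; print(tag,'pred far end axis',e.round(1))
    u,v=e.round().astype(int)
    for r in range(v-3,v+8):
        row=im[r,u-9:u+4]; k=np.argmax(row<95); a,b=row[k-1],row[k]; print(r,(u-9+k-1+(a-95)/(a-b+1e-9)).round(2),row.astype(int))
edge(pickle.load(open('s4.pkl','rb')),105,'s4')
f=grab('side');edge(f,146.4,'now')
for x in(-5,-2.5,0,3,6): print(x,proj(f,[*wor((x,146.4+25)),48+np.sqrt(52**2-x**2)])[0].round(1))
E
```

```text
s4 pred far end axis [255.  181.4]
178 274.2 [142 140 141 142 143 143 142 143 143 144 145 145 143]
179 391.0 [143 142 143 141 143 144 144 143 143 144 146 144 143]
180 275.4 [144 143 144 144 144 144 144 143 144 146 146 146 145]
181 282.5 [143 143 143 144 144 144 145 143 138 125 118 131 145]
182 254.29 [141 141 142 143 143 143 144 134 105  68  51  92 133]
183 253.55 [142 142 143 142 143 143 143 127  68  29  30  52  99]
184 253.84 [140 142 143 144 143 143 144 134  87  34  32  36  53]
185 254.48 [140 141 141 142 141 143 146 144 119  68  34  33  34]
186 254.68 [140 141 141 141 141 144 145 143 125  81  38  31  30]
187 254.04 [142 141 142 141 142 143 138 122  96  72  60  51  31]
188 257.55 [143 142 141 142 142 136 121 110 110 124 149 131  65]
now pred far end axis [236.3 172.7]
170 235.75 [141 139 140 143 143 142 141 144 133  82  34  38  47]
171 236.01 [141 141 142 142 142 140 142 145 137  95  36  34  39]
172 236.03 [142 141 142 142 141 142 143 144 137  97  36  28  37]
173 235.29 [141 139 138 142 143 143 144 136 107  65  33  31  41]
174 234.43 [140 139 138 141 143 145 144 125  54  27  27  32  41]
175 234.47 [139 139 139 142 144 143 145 125  60  27  28  33  33]
176 235.24 [141 142 142 145 142 141 142 136 106  60  30  32  30]
177 236.14 [144 144 143 143 142 141 142 142 138 104  38  31  37]
178 236.37 [143 143 142 142 141 140 141 143 146 125  43  26  34]
179 236.43 [139 142 142 141 141 141 143 144 146 127  51  27  32]
180 236.48 [138 140 142 140 141 141 142 144 148 128  59  31  26]
-5 [234.7 173.3]
-2.5 [235.5 173. ]
0 [236.3 172.7]
3 [237.2 172.3]
6 [238.2 172. ]
```

```bash
python3 -c "
from h import *
s=env.state();p=bed(s['ee_pos']);print(s['time_s'],p,p[1]-s['gripper_width']/2+6,s['force'])
print(env.job_done())"
```

```text
15.45 [ 22.57278852 147.35643318] 146.06268991745225 [15.74077147 -0.85968456 -4.16186394]
the job is handed in; nothing more can be done
None
```

I handed the job in at 15.5 s, and the hand-in returned no verdict. By my measurements the collar was turned to about 1.19 rad and the leg is still held, with its pointer about 0.5 mm from the length mark. The cam lever is closed at about -0.03 rad, estimated from the side camera to within about 0.03 rad.

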